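# Loosen the sole press by two counted turns

## Robot

A 6-joint arm with a two-finger parallel gripper is mounted at the origin on the work surface. World frame = base frame: x ahead of the robot, y to its left, z up, the work surface at z = 0. Lengths are in m, angles in rad, forces in N, time in s.
With the tool pointing down it reaches from about 0.3 to 0.875 m from the base axis. Payload 6.4 kg.
Tool frame: the origin (TCP) lies between the finger pads; the fingertips stand 25 mm ahead of it and the grasp point (between the pads) lies 6 mm ahead of it; z points along the fingers, y is the line along which they close (so a half turn about z gives the same grasp; the last joint's range is limited). The gripper opens to 85 mm and grips with 20 to 120 N. Pads are 22 mm wide; open, the fingers measure 114 mm over their backs; the gripper's body (76 mm by 85 mm) begins 54 mm behind the grasp point. The pads swing forward as they close: fully open they stand 13 mm farther back than shut.
Start: joints at [-1.334, 0.181, 1.607, -0, 1.354, -0.206], TCP at [0.246, -0.52, 0.256] pointing down, gripper open.
Joint ranges: [-2.99, 2.99], [-0.89, 2.07], [0.3, 2.58], [-1.14, 4.28], [0, 2.63], [-3.12, 3.12]. Speed limits (rad/s): [2.57, 2.57, 3.01, 3.14, 3.14, 3.14].

## Interface

Orientations are given as a unit quaternion [w, x, y, z].
In Python, from bench import ctrl gives the robot as it stands.
- The arm moves only by the tool servo_tool, never from a script. Its argument "series" is text: rows parted by semicolons, each of 7 numbers parted by spaces: the gripper command: -1 is fully open, 1 is shut, values between are in proportion, then the shift along the tool's x, y, z in m, then the turn, a rotation vector about the tool's x, y, z in degrees. A call has 1 to 12 rows; each row is the pose to reach, as a shift and turn from the pose commanded when the call began, along the tool's axes at that moment; what a row does not reach only later rows make up. A row lasts 1/12 s, in which the tool goes at most 41.7 mm and 7.16 degrees, less where a joint would pass 70% of its speed; a pose out of reach is approached as far as the arm can. A call with a gripper value outside its range is refused whole. The fingers move at their own pace and stop on an object; the grip force is fixed at half the most. Time passes only in rows, so rows that repeat a pose let the fingers close. It gives the time, the measured TCP pose, the force, the opening and the grip force at its end, in the units of the state.
- ctrl.get_obs(): the state, without advancing time (a new reading comes with each control period).
- ctrl.camera(name): name is "scene" or "top"; returns a dict with "img" (400x640x3 uint8, red, green, blue), "z_map" (400x640 float32, m along the optical axis (not along the pixel's ray), 0 where there is no reading), "fovy" (degrees; the focal length in pixels is half the picture's height over the tangent of half this angle, whatever the lens; pixels are square), "cx", "cy" (the principal point, pixels), "extrinsics" (4x4, takes a point from camera to world coordinates). Camera axes: x right, y down, z forward; pixel columns grow to the right and rows downward; lengths in m; the calibration is good to about 2 mm. A picture is of the moment at which its call begins.
- ctrl.hand_in(): hands the job in; it is judged then, once.
The state is a dict: "time_s": time; "q": joint angles; "dq": joint speeds; "joint_efforts": joint torques, N m; "eef_pos": TCP position; "eef_rot": TCP orientation; "wrist_force": force on the tool from outside, world axes, zero at the start; "torque": the same for the moment, N m; "opening": opening from 0.0 (shut) to 1.0 (fully open); "grasp_force": force on a finger pad.
Only numpy, scipy, OpenCV 4.12 (cv2) and the standard library are available. Lean on these libraries where they do the work, as an engineer would, in place of code of your own. Each camera call takes 0.05 s, during which the arm holds its last target. There are 200 camera calls.

## Task

The sole press on the shoemaker's bench still clamps a freshly soled shoe. Loosen it by rolling a fingertip across the knurled rim of its handwheel, anticlockwise seen from above: bring the red dot round to the yellow pointer, then count two more full turns, stop with the dot back at the pointer, and come clear. Nothing is to be picked up: leave the glue jar, the thread spool and the hammer where they are.

Things in the scene. Friction and masses are not known exactly. Their poses are not given: they have to be found in the camera images.
- press: Green sole press, fixed to the bench. Origin on the bench under the handwheel's axis; z up, x towards the press's column and yellow pointer, y along the clamped blue shoe. Base 180 x 200 x 30 mm. Its column and arm (52 mm wide) end flat 165 mm above the bench; only wheel and spindle stand higher. A captive screw lifts the black pad off the sole by 5 mm a turn.
- wheel_top (a point): Centre of the handwheel's top face, 199 mm above the bench, on its vertical axis. Steel disc 26 mm high (underside 8 mm above the arm), 98 mm in diameter over 28 upright rounded rim ribs, 2.5 mm proud. It turns in place and never rises. The 18 mm thick spindle stands 5 to 20 mm out of the top face. A finger from above has free room all round the rim.
- wheel (a joint): Turn of the handwheel in rad, growing anticlockwise seen from above (loosening). 0: red dot at the yellow pointer for the first time; a full turn adds 6.283, so two turns later it reads 12.566. Starts between -1.6 and -0.4 (dot short of the pointer). Friction about 0.06 N m (1.2 N at the rim); stays where it is left; stops at -2.2 and 22.
- dot (a point): Red dot, 13 mm across, on the wheel's top face, 31 mm from the axis; it turns with the wheel.
- pointer (a point): Tip end of the yellow pointer painted on top of the press's arm, 54 mm from the wheel's axis, 166 mm above the bench, just outside the rim on the column's side.
- glue_jar: Loose amber glue jar with white lid, 56 mm in diameter, 85 mm high, origin at the centre of its underside. Leave it alone.
- spool: Loose red thread spool, 40 mm in diameter, 50 mm high, standing; origin at the centre of its underside. Leave it alone.
- hammer: Loose hammer, 240 mm long, lying along its own x. Leave it alone.

How it is judged:
On the way, in this order (a step that is already met when the one before it is completed fails the run):
1. the red dot has been brought round past the pointer and on by a quarter turn (value of joint wheel above 1.5708 rad), for 0.1 s.
2. one full turn and a quarter have been counted (value of joint wheel above 7.85398 rad), for 0.1 s.
At the end, for the whole second after the job is handed in: The handwheel stands two full turns past the first meeting of dot and pointer (12.57 rad, within 0.4 rad), at rest, and the jar, spool and hammer are within 20 mm of where they began (value of joint wheel between 12.1664 and 12.9664 rad and velocity of joint wheel between -0.05 and 0.05 rad/s and distance of each of glue_jar, spool, hammer from where it was at the start of the episode below 0.02 m); the robot touches nothing.
It fails at once if the glue jar is lifted, pushed away or tipped (distance of glue_jar from where it was at the start of the episode above 0.025 m or angle between glue_jar's own z axis and vertical above 0.5 rad).
It fails at once if the thread spool is lifted, pushed away or tipped (distance of spool from where it was at the start of the episode above 0.025 m or angle between spool's own z axis and vertical above 0.5 rad).
It fails at once if the hammer is lifted, pushed away or tipped (distance of hammer from where it was at the start of the episode above 0.025 m).
It also fails if it takes over 72 s, if anything falls off the work surface, if the arm or the gripper's body presses on something with over 40 N, if the wrist force passes 120 N, or if a joint passes its speed limit or range.

## Working session

There is one attempt and no reset: what is moved stays moved. The work goes in short steps, Python scripts to look and compute and a tool call to move; the robot and the scene stay as the last step left them, time stands still between calls to the robot, and variables do not carry over. Pictures are saved under pics/ and viewed, at most 10 in all, crops included, and the job is handed in when it is done.

Besides the shell and the picture viewer there is one more tool, called after "Emit:" by a JSON object that holds its "op" and its "data", one argument or row to a line. servo_tool: Moves the arm, as the interface text tells. Its arguments: {"type":"object","properties":{"series":{"type":"string"}},"required":["series"]}

```bash
mkdir -p pics; ls; cat > h.py <<'E'
import numpy as np, cv2
from bench import ctrl
def cam(n):
    c=ctrl.camera(n); c['f']=200/np.tan(np.radians(c['fovy'])/2); return c
def ray_plane(c,u,v,z):
    T=c['extrinsics']; d=T[:3,:3]@np.array([(u-c['cx'])/c['f'],(v-c['cy'])/c['f'],1]); o=T[:3,3]
    return o+d*(z-o[2])/d[2]
def save(c,fn): cv2.imwrite('pics/'+fn,cv2.cvtColor(c['img'],cv2.COLOR_RGB2BGR))
E
python3 - <<'E'
from h import *
for n in ('top','scene'):
    c=cam(n); save(c,n+'0.png'); print(n,c['fovy'],c['cx'],c['cy'],c['extrinsics'].round(3).tolist())
o=ctrl.get_obs(); print(o)
E
```

```text
pics
top 56.43029998202369 322.5578269919992 199.785500205003 [[0.015, -0.991, 0.132, 0.468], [-1.0, -0.015, 0.004, 0.007], [-0.002, -0.132, -0.991, 1.015], [0.0, 0.0, 0.0, 1.0]]
scene 43.20817814680475 321.42834420785346 201.76600404124565 [[-0.776, 0.411, -0.478, 1.209], [0.63, 0.528, -0.569, 0.734], [0.018, -0.743, -0.669, 0.997], [0.0, 0.0, 0.0, 1.0]]
{'time_s': 0.1, 'q': array([-1.33430772e+00,  1.81471850e-01,  1.60790071e+00,  1.12914917e-05,
        1.35381077e+00, -2.06312035e-01]), 'dq': array([-0.00021748, -0.00181504, -0.00324484,  0.00086063,  0.00133105,
        0.00116133]), 'joint_efforts': array([ 5.70105949e-04, -4.45875943e+01, -3.52234590e+01, -1.67591365e-04,
        4.17841235e-03, -9.92041862e-06]), 'eef_pos': array([ 0.24627444, -0.51908461,  0.25547488]), 'eef_rot': array([-7.95329631e-04,  9.75590860e-01,  2.19594720e-01, -6.48805601e-06]), 'wrist_force': array([-0.77558188,  0.03036759,  0.04110291]), 'torque': array([0.01226913, 0.02086834, 0.04332967]), 'grasp_force': 0.0, 'opening': 1.0021455425256196}
```

View pics/top0.png

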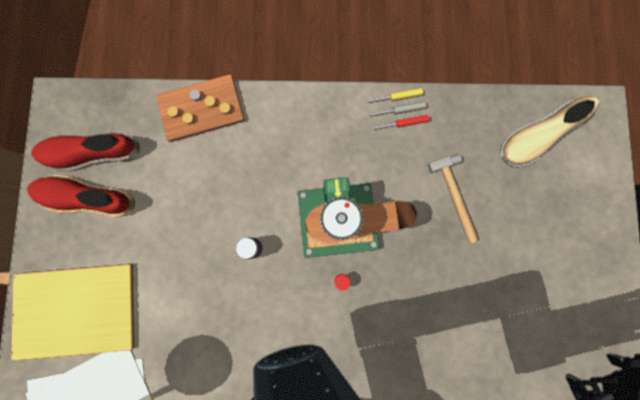

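View pics/scene0.png

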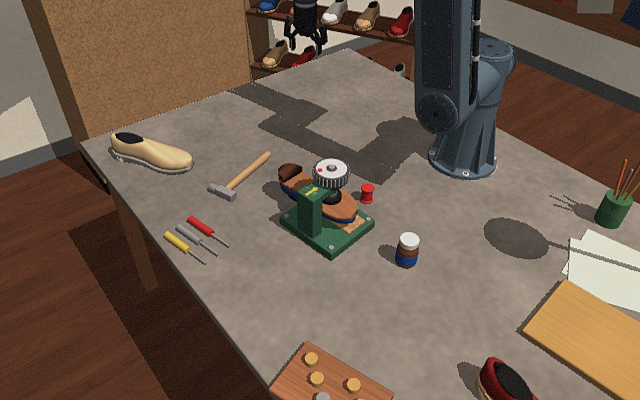

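The top view shows the wheel at about (341,218), red dot (347,205), yellow pointer (338,187), spool (342,283), jar (247,248) and hammer (455,195). In the scene view, the wheel is at (331,172) with the column to its lower left. Next I measure the wheel and dot.

```bash
cat >> h.py <<'E'
def blobs(m):
    n,l,s,c=cv2.connectedComponentsWithStats(m.astype(np.uint8)); return [(s[i,4],c[i],l==i) for i in range(1,n) if s[i,4]>4]
def hsv(c): return [x.astype(int) for x in cv2.split(cv2.cvtColor(c['img'],cv2.COLOR_RGB2HSV))]
def hpix(c):
    v,u=np.mgrid[:400,:640]; z=c['z_map']; P=np.stack([(u-c['cx'])/c['f']*z,(v-c['cy'])/c['f']*z,z],-1)
    return P@c['extrinsics'][:3,:3].T+c['extrinsics'][:3,3]
def wheel(c):
    "rim circle centre from the depth-selected top face; dot from red on it"
    P=hpix(c); m=(c['z_map']>0)&(abs(P[...,2]-.199)<.012)&(np.hypot(P[...,0]-WX,P[...,1]-WY)<.07)
    b=max(blobs(m),key=lambda t:t[0]); 
    cn=max(cv2.findContours(b[2].astype(np.uint8),0,1)[0],key=len)[:,0]
    q=np.array([ray_plane(c,u,v,.199) for u,v in cn]); ctr,r=cv2.minEnclosingCircle(q[:,:2].astype(np.float32))
    h,s,v=hsv(c); rd=b[2]&((h<10)|(h>170))&(s>120)&(v>80)
    return np.array(ctr),r,b[0],P[b[2]][:,2].mean(),[(n,ray_plane(c,*p,.199)) for n,p,_ in blobs(rd)]
WX,WY=.445,-.01
E
python3 - <<'E'
import h as H
from h import *
c=cam('top'); H.WX,H.WY,_=ray_plane(c,341,218,.199); print(H.WX,H.WY)
for n in('top','scene'):
    c=cam(n); print(n,wheel(c))
    h,s,v=hsv(c); y=(h>22)&(h<35)&(s>140)&(v>120); 
    for a,p,m in blobs(y):
        q=ray_plane(c,*p,.166)
        if abs(q[0]-H.WX)<.12 and abs(q[1]-H.WY)<.05: print('ptr',a,p,q)
    P=hpix(c)
    if n=='top':
        for nm,(u,v_),z in(('jar',(247,248),.085),('spool',(342,283),.05),('ham',(455,195),.02)): print(nm,ray_plane(c,u,v_,z),P[v_,u])
    g=(h>50)&(h<90)&(s>80)&(abs(P[...,2]-.165)<.006); q=P[g]; print('arm',len(q),q.min(0),q.max(0),q.mean(0))
    g=(h>50)&(h<90)&(s>80)&(abs(P[...,2]-.03)<.006); q=P[g][:,:2]; print('base',cv2.minAreaRect(q.astype(np.float32)))
    S=cv2.resize(c['img'][130:270,230:430],None,fx=4,fy=4,interpolation=cv2.INTER_CUBIC); cv2.imwrite('pics/z_%s.png'%n,S[...,::-1])
E
```

```text
0.5370306585108132 -0.031386223969452016
top (array([ 0.53760231, -0.03158846]), 0.04872623458504677, np.int32(1448), np.float64(0.19924716147922256), [(np.int32(14), array([ 0.56657036, -0.04325683,  0.199     ]))])
ptr 12 [336.5 185. ] [ 0.61607378 -0.02186823  0.166     ]
ptr 10 [337.6 193.5] [ 0.59625764 -0.02460381  0.166     ]
jar [0.46873522 0.19533863 0.085     ] [0.4687366  0.19573707 0.08303693]
spool [ 0.38441126 -0.04226944  0.05      ] [ 0.38448799 -0.04222467  0.05088505]
ham [ 0.61891144 -0.34646481  0.02      ] [ 0.61878411 -0.34616681  0.0208401 ]
arm 328 [ 0.58127488 -0.05131994  0.15927766] [0.6310415  0.00690558 0.16857814] [ 0.6094632  -0.02152418  0.16430407]
base ((0.5469730496406555, -0.03146214783191681), (0.1730353832244873, 0.19525638222694397), 6.971982479095459)
scene (array([ 0.54380846, -0.02322792]), 0.05388246476650238, np.int32(789), np.float64(0.19868621925653943), [(np.int32(10), array([ 0.56645895, -0.04242896,  0.199     ]))])
ptr 30 [310.96666667 190.96666667] [ 0.61071253 -0.02097312  0.166     ]
arm 324 [ 0.55758022 -0.04838545  0.15935239] [0.63818381 0.01275531 0.16973272] [ 0.60559292 -0.01540123  0.16443189]
base ((0.3044300675392151, 0.22084805369377136), (0.21131566166877747, 0.9548916816711426), 48.78438186645508)
```

View pics/z_top.png

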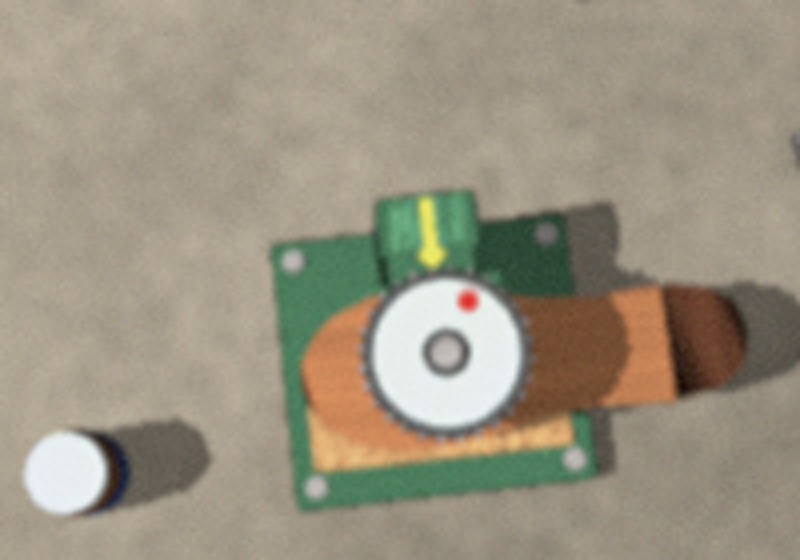

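Wheel axis is at (0.5373, -0.0316). The fitted radius is 48.7 mm and the height 0.199, both as stated. The press yaw is about 7°, which the pointer and base agree on. The dot is at about -0.505 rad, 31 mm from the axis. First move: a standoff on the -y side with the fingers shut and the tool squared to world axes.

Emit:
{"op": "servo_tool", "data": {
  "series": "1 0.015 -0.009 0 0 0 1; 1 0.046 -0.026 0 0 0 3; 1 0.084 -0.047 0 0 0 6; 1 0.121 -0.068 0 0 0 8; 1 0.158 -0.089 0 0 0 11; 1 0.195 -0.110 0 0 0 13.5; 1 0.232 -0.130 0 0 0 16; 1 0.269 -0.151 0 0 0 18.5; 1 0.306 -0.172 0 0 0 21; 1 0.345 -0.194 0 0 0 23.5; 1 0.372 -0.209 0 0 0 25; 1 0.383 -0.2155 0 0 0 25.4"
}}

```text
time_s: 1.25
eef_pos: [0.5022, -0.1563, 0.2564]
eef_rot: [-0.001, 1.0, 0.001, 0.001]
wrist_force: [-0.4, -0.4, 0.7]
opening: 0.002
grasp_force: 0.0
```

Emit:
{"op": "servo_tool", "data": {
  "series": "1 0.005 -0.01 0.012 0 0 0; 1 0.010 -0.025 0.03 0 0 0; 1 0.015 -0.032 0.043 0 0 0; 1 0.015 -0.035 0.0485 0 0 0; 1 0.015 -0.035 0.0485 0 0 0"
}}

```text
time_s: 1.67
eef_pos: [0.5137, -0.1251, 0.2054]
eef_rot: [-0.001, 1.0, 0.0, -0.002]
wrist_force: [-0.0, -0.6, -0.1]
opening: 0.002
grasp_force: 0.0
```

```bash
python3 - <<'E'
from h import *
import h as H
H.WX,H.WY=.5375,-.0316
o=ctrl.get_obs(); print(o['eef_pos'],o['eef_rot'],o['wrist_force'])
c=cam('scene'); a=cam('top')
for k in(c,a):
    P=hpix(k); 
    m=(np.hypot(P[...,0]-.52,P[...,1]+.125)<.05)&(P[...,2]>.17)&(P[...,2]<.2); q=P[m]; print(len(q),q.min(0) if len(q) else '',q.max(0) if len(q) else '')
S=np.hstack([cv2.resize(k['img'][130:250,260:400],None,fx=2.8,fy=2.8,interpolation=cv2.INTER_CUBIC) for k in(c,a)]); cv2.imwrite('pics/near.png',S[...,::-1])
E
```

```text
[ 0.51365577 -0.12509317  0.20537449] [-8.73355194e-04  9.99997646e-01  1.31801609e-06 -1.98621953e-03] [-0.00936091 -0.64563942 -0.14152288]
48 [ 0.50459909 -0.1368281   0.17803285] [ 0.53357138 -0.07691474  0.19991582]
3 [ 0.53373244 -0.07992048  0.19390871] [ 0.53576865 -0.07776279  0.19642803]
```

View pics/near.png

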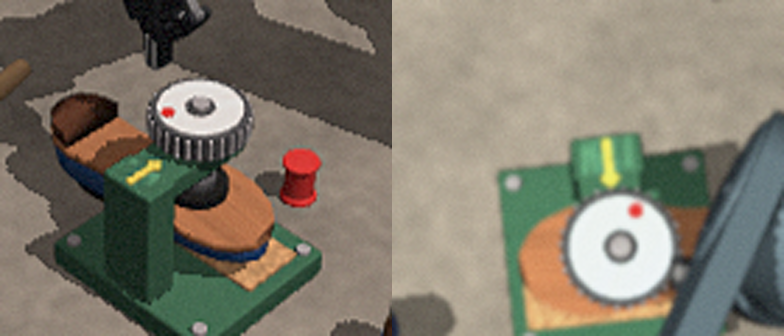

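The near view shows the shut fingertips just outside the rim at z of about 0.18, with the dot visible in both cameras. Next I creep in to find contact.

Emit:
{"op": "servo_tool", "data": {
  "series": "1 0.005 -0.01 0 0 0 0; 1 0.01 -0.02 0 0 0 0; 1 0.01 -0.026 0 0 0 0; 1 0.01 -0.028 0 0 0 0; 1 0.01 -0.029 0 0 0 0; 1 0.01 -0.030 0 0 0 0; 1 0.01 -0.030 0 0 0 0"
}}

```text
time_s: 2.35
eef_pos: [0.5251, -0.0956, 0.2079]
eef_rot: [0.0, 1.0, -0.0, 0.0]
wrist_force: [-0.4, -0.3, 0.6]
opening: 0.001
grasp_force: 0.0
```

Emit:
{"op": "servo_tool", "data": {
  "series": "1 0 -0.001 0 0 0 0; 1 0 -0.002 0 0 0 0; 1 0 -0.003 0 0 0 0; 1 0 -0.004 0 0 0 0; 1 0 -0.004 0 0 0 0"
}}

```text
time_s: 2.77
eef_pos: [0.5252, -0.0921, 0.2078]
eef_rot: [0.0, 1.0, -0.0, 0.0]
wrist_force: [-0.4, -1.6, 0.1]
opening: -0.0
grasp_force: 0.8
```

Emit:
{"op": "servo_tool", "data": {
  "series": "1 0 -0.001 0 0 0 0; 1 0 -0.002 0 0 0 0; 1 0.002 -0.002 0 0 0 0; 1 0.006 -0.002 0 0 0 0; 1 0.010 -0.002 0 0 0 0; 1 0.014 -0.002 0 0 0 0; 1 0.018 -0.002 0 0 0 0; 1 0.022 -0.002 0 0 0 0; 1 0.022 -0.002 0 0 0 0"
}}

```text
time_s: 3.52
eef_pos: [0.5481, -0.0919, 0.208]
eef_rot: [0.002, 1.0, -0.001, 0.001]
wrist_force: [1.5, -7.8, -1.4]
opening: -0.002
grasp_force: 4.3
```

```bash
cat >> h.py <<'E'
W=np.array([.5374,-.0316]); YAW=.122
def dot():
    import h as H
    H.WX,H.WY=W; o=ctrl.get_obs(); print('tcp',o['eef_pos'].round(4),'F',o['wrist_force'].round(1),'t',o['time_s'])
    for n in('top','scene'):
        c=cam(n); P=hpix(c); h,s,v=hsv(c)
        m=((h<8)|(h>172))&(s>120)&(v>80)&(abs(P[...,2]-.199)<.012)&(np.hypot(P[...,0]-W[0],P[...,1]-W[1])<.05)
        for a,p,_ in blobs(m):
            q=ray_plane(c,*p,.199)[:2]-W; print(n,a,'r',np.hypot(*q).round(4),'ang mod 2pi',((np.arctan2(q[1],q[0])-YAW+np.pi)%(2*np.pi)-np.pi).round(3))
E
python3 -c "from h import *;dot()"
```

```text
tcp [ 0.5481 -0.0919  0.208 ] F [ 1.5 -7.8 -1.4] t 3.5167
top 16 r 0.0315 ang mod 2pi -0.054
scene 13 r 0.0311 ang mod 2pi 0.013
```

The 22 mm stroke turned the wheel 0.45 rad, so there is no slip, at about 8 N. The wheel now reads about -0.03. Next I plan an orbit of the fingertip around the rim with a constant tool orientation. The path is a rounded square at 46.5 mm plus the finger half-widths, at 8 mm per row.

```bash
cat > path.py <<'E'
from h import *
def path(R=.0465,a=.011,b=.0115,n=2,step=.0005):
    "finger-centre locus, anticlockwise, from the middle of the -y face, fixed orientation"
    cs=[(a,-b),(a,b),(-a,b),(-a,-b)]; pts=[]
    for k in range(4*n):
        th=np.radians(-90+90*(k%4)+np.linspace(0,90,90)); pts.append(W+R*np.c_[np.cos(th),np.sin(th)]+cs[k%4])
    p=np.vstack([[W+(0,-R-b)]]+pts); s=np.r_[0,np.cumsum(np.hypot(*np.diff(p,axis=0).T))]
    return s,p
def calls(start,ds,n,m=12):
    s,p=path(); i=np.argmin(np.hypot(*(p-start).T)[:len(p)//2]) ; s0=s[i]; c=np.array(start)
    g=np.linspace(0,1,1001); 
    P=lambda t:np.array([np.interp(t,s,p[:,k]) for k in(0,1)])
    for j in range(n):
        rows=[]
        for r in range(1,m+1):
            d=np.round((P(s0+ds*(j*m+r))-c)*2000)/2000; rows.append('1 %g %g 0 0 0 0'%(d[0],-d[1]))
        c=c+d; print('end cmd',c.round(4)); print('; '.join(rows))
E
python3 -c "
from path import *
calls((.5471,-.0897),.008,7)"
```

```text
end cmd [ 0.5951 -0.0202]
1 0.0095 -0.001 0 0 0 0; 1 0.017 -0.003 0 0 0 0; 1 0.024 -0.006 0 0 0 0; 1 0.031 -0.0105 0 0 0 0; 1 0.0365 -0.0165 0 0 0 0; 1 0.041 -0.023 0 0 0 0; 1 0.0445 -0.03 0 0 0 0; 1 0.047 -0.0375 0 0 0 0; 1 0.048 -0.0455 0 0 0 0; 1 0.048 -0.0535 0 0 0 0; 1 0.048 -0.0615 0 0 0 0; 1 0.048 -0.0695 0 0 0 0
end cmd [0.5256 0.0263]
1 -0.001 -0.008 0 0 0 0; 1 -0.003 -0.0155 0 0 0 0; 1 -0.006 -0.023 0 0 0 0; 1 -0.011 -0.0295 0 0 0 0; 1 -0.0165 -0.0355 0 0 0 0; 1 -0.023 -0.04 0 0 0 0; 1 -0.03 -0.0435 0 0 0 0; 1 -0.0375 -0.0455 0 0 0 0; 1 -0.0455 -0.0465 0 0 0 0; 1 -0.0535 -0.0465 0 0 0 0; 1 -0.0615 -0.0465 0 0 0 0; 1 -0.0695 -0.0465 0 0 0 0
end cmd [ 0.4801 -0.0442]
1 -0.008 0.001 0 0 0 0; 1 -0.0155 0.003 0 0 0 0; 1 -0.023 0.0065 0 0 0 0; 1 -0.0295 0.011 0 0 0 0; 1 -0.035 0.017 0 0 0 0; 1 -0.0395 0.0235 0 0 0 0; 1 -0.043 0.0305 0 0 0 0; 1 -0.045 0.0385 0 0 0 0; 1 -0.0455 0.0465 0 0 0 0; 1 -0.0455 0.0545 0 0 0 0; 1 -0.0455 0.0625 0 0 0 0; 1 -0.0455 0.0705 0 0 0 0
end cmd [ 0.5501 -0.0897]
1 0.0005 0.0075 0 0 0 0; 1 0.003 0.0155 0 0 0 0; 1 0.0065 0.0225 0 0 0 0; 1 0.011 0.029 
[... 488 characters left out ...]
0635 0 0 0 0; 1 0.045 -0.0715 0 0 0 0
end cmd [0.5236 0.0263]
1 -0.001 -0.008 0 0 0 0; 1 -0.0035 -0.0155 0 0 0 0; 1 -0.007 -0.0225 0 0 0 0; 1 -0.012 -0.029 0 0 0 0; 1 -0.018 -0.0345 0 0 0 0; 1 -0.0245 -0.039 0 0 0 0; 1 -0.0315 -0.042 0 0 0 0; 1 -0.0395 -0.044 0 0 0 0; 1 -0.0475 -0.0445 0 0 0 0; 1 -0.0555 -0.0445 0 0 0 0; 1 -0.0635 -0.0445 0 0 0 0; 1 -0.0715 -0.0445 0 0 0 0
end cmd [ 0.4801 -0.0457]
1 -0.008 0.001 0 0 0 0; 1 -0.0155 0.0035 0 0 0 0; 1 -0.0225 0.0075 0 0 0 0; 1 -0.029 0.0125 0 0 0 0; 1 -0.034 0.018 0 0 0 0; 1 -0.0385 0.025 0 0 0 0; 1 -0.0415 0.0325 0 0 0 0; 1 -0.0435 0.04 0 0 0 0; 1 -0.0435 0.048 0 0 0 0; 1 -0.0435 0.056 0 0 0 0; 1 -0.0435 0.064 0 0 0 0; 1 -0.0435 0.072 0 0 0 0
```

Emit:
{"op": "servo_tool", "data": {
  "series": "1 0.0095 -0.001 0 0 0 0; 1 0.017 -0.003 0 0 0 0; 1 0.024 -0.006 0 0 0 0; 1 0.031 -0.0105 0 0 0 0; 1 0.0365 -0.0165 0 0 0 0; 1 0.041 -0.023 0 0 0 0; 1 0.0445 -0.03 0 0 0 0; 1 0.047 -0.0375 0 0 0 0; 1 0.048 -0.0455 0 0 0 0; 1 0.048 -0.0535 0 0 0 0; 1 0.048 -0.0615 0 0 0 0; 1 0.048 -0.0695 0 0 0 0"
}}

```text
time_s: 4.62
eef_pos: [0.5974, -0.0191, 0.2082]
eef_rot: [-0.0, 1.0, -0.0, 0.003]
wrist_force: [6.4, 0.0, -3.3]
opening: 0.0
grasp_force: 3.3
```

```bash
python3 -c "from h import *;dot()"
```

```text
tcp [ 0.5974 -0.0191  0.2082] F [ 6.4  0.  -3.3] t 4.6167
top 11 r 0.0313 ang mod 2pi 1.78
scene 11 r 0.032 ang mod 2pi 1.812
```

The wheel is at 1.80 rad, up 1.83 as expected, with about 6 N at the finger. I continue round.

Emit:
{"op": "servo_tool", "data": {
  "series": "1 -0.001 -0.008 0 0 0 0; 1 -0.003 -0.0155 0 0 0 0; 1 -0.006 -0.023 0 0 0 0; 1 -0.011 -0.0295 0 0 0 0; 1 -0.0165 -0.0355 0 0 0 0; 1 -0.023 -0.04 0 0 0 0; 1 -0.03 -0.0435 0 0 0 0; 1 -0.0375 -0.0455 0 0 0 0; 1 -0.0455 -0.0465 0 0 0 0; 1 -0.0535 -0.0465 0 0 0 0; 1 -0.0615 -0.0465 0 0 0 0; 1 -0.0695 -0.0465 0 0 0 0"
}}

```text
time_s: 5.72
eef_pos: [0.5241, 0.0284, 0.2077]
eef_rot: [-0.002, 1.0, 0.0, -0.001]
wrist_force: [0.3, 4.6, 1.7]
opening: -0.003
grasp_force: 2.3
```

```bash
python3 -c "from h import *;dot()"
```

```text
tcp [0.5241 0.0284 0.2077] F [0.3 4.6 1.7] t 5.7167
scene 14 r 0.0319 ang mod 2pi -2.636
```

Emit:
{"op": "servo_tool", "data": {
  "series": "1 -0.008 0.001 0 0 0 0; 1 -0.0155 0.003 0 0 0 0; 1 -0.023 0.0065 0 0 0 0; 1 -0.0295 0.011 0 0 0 0; 1 -0.035 0.017 0 0 0 0; 1 -0.0395 0.0235 0 0 0 0; 1 -0.043 0.0305 0 0 0 0; 1 -0.045 0.0385 0 0 0 0; 1 -0.0455 0.0465 0 0 0 0; 1 -0.0455 0.0545 0 0 0 0; 1 -0.0455 0.0625 0 0 0 0; 1 -0.0455 0.0705 0 0 0 0"
}}

```text
time_s: 6.82
eef_pos: [0.4798, -0.045, 0.2076]
eef_rot: [-0.0, 1.0, -0.0, -0.001]
wrist_force: [-1.5, 0.7, 0.7]
opening: 0.004
grasp_force: 0.7
```

```bash
python3 -c "from h import *;dot()"
```

```text
tcp [ 0.4798 -0.045   0.2076] F [-1.5  0.7  0.7] t 6.8167
scene 11 r 0.0308 ang mod 2pi -1.831
```

It slipped on the -x side: +0.8 instead of +1.9, with only 1.5 N of contact. The wheel is now at 4.45. I shift the path by +1 mm in x and tighten the radius by 1 mm.

```bash
sed -i 's/R=.0465/R=.0455/; s/^def path/W=W+np.array([.001,-.0003])\ndef path/' path.py; python3 -c "
from path import *
calls((.4801,-.0442),.008,4)"
```

```text
end cmd [ 0.5526 -0.0887]
1 0.0025 0.008 0 0 0 0; 1 0.005 0.0155 0 0 0 0; 1 0.0085 0.023 0 0 0 0; 1 0.013 0.029 0 0 0 0; 1 0.019 0.0345 0 0 0 0; 1 0.0255 0.039 0 0 0 0; 1 0.033 0.0425 0 0 0 0; 1 0.0405 0.044 0 0 0 0; 1 0.0485 0.0445 0 0 0 0; 1 0.0565 0.0445 0 0 0 0; 1 0.0645 0.0445 0 0 0 0; 1 0.0725 0.0445 0 0 0 0
end cmd [ 0.5946 -0.0157]
1 0.008 -0.001 0 0 0 0; 1 0.0155 -0.004 0 0 0 0; 1 0.0225 -0.008 0 0 0 0; 1 0.0285 -0.013 0 0 0 0; 1 0.034 -0.019 0 0 0 0; 1 0.038 -0.026 0 0 0 0; 1 0.0405 -0.0335 0 0 0 0; 1 0.042 -0.041 0 0 0 0; 1 0.0425 -0.049 0 0 0 0; 1 0.0425 -0.057 0 0 0 0; 1 0.0425 -0.065 0 0 0 0; 1 0.042 -0.073 0 0 0 0
end cmd [0.5201 0.0243]
1 -0.0015 -0.008 0 0 0 0; 1 -0.0045 -0.0155 0 0 0 0; 1 -0.0085 -0.0225 0 0 0 0; 1 -0.014 -0.0285 0 0 0 0; 1 -0.02 -0.033 0 0 0 0; 1 -0.027 -0.037 0 0 0 0; 1 -0.0345 -0.0395 0 0 0 0; 1 -0.0425 -0.0405 0 0 0 0; 1 -0.0505 -0.041 0 0 0 0; 1 -0.0585 -0.041 0 0 0 0; 1 -0.0665 -0.041 0 0 0 0; 1 -0.0745 -0.04 0 0 0 0
end cmd [ 0.4826 -0.0522]
1 -0.008 0.002 0 0 0 0; 1 -0.015 0.005 0 0 0 0; 1 -0.0215 0.0095 0 0 0 0; 1 -0.0275 0.015 0 0 0 0; 1 -0.032 0.0215 0 0 0 0; 1 -0.0355 0.029 0 0 0 0; 1 -0.0375 0.0365 0 0 0 0; 1 -0.038 0.0445 0 0 0 0; 1 -0.038 0.0525 0 0 0 0; 1 -0.038 0.0605 0 0 0 0; 1 -0.038 0.0685 0 0 0 0; 1 -0.0375 0.0765 0 0 0 0
```

Emit:
{"op": "servo_tool", "data": {
  "series": "1 0.0025 0.008 0 0 0 0; 1 0.005 0.0155 0 0 0 0; 1 0.0085 0.023 0 0 0 0; 1 0.013 0.029 0 0 0 0; 1 0.019 0.0345 0 0 0 0; 1 0.0255 0.039 0 0 0 0; 1 0.033 0.0425 0 0 0 0; 1 0.0405 0.044 0 0 0 0; 1 0.0485 0.0445 0 0 0 0; 1 0.0565 0.0445 0 0 0 0; 1 0.0645 0.0445 0 0 0 0; 1 0.0725 0.0445 0 0 0 0"
}}

```text
time_s: 7.92
eef_pos: [0.5542, -0.0913, 0.208]
eef_rot: [0.002, 1.0, -0.001, 0.001]
wrist_force: [1.0, -5.1, -1.1]
opening: -0.0
grasp_force: 2.3
```

```bash
python3 -c "from h import *;dot()"
```

```text
tcp [ 0.5542 -0.0913  0.208 ] F [ 1.  -5.1 -1.1] t 7.9167
top 14 r 0.0318 ang mod 2pi 0.048
scene 9 r 0.0317 ang mod 2pi 0.12
```

The wheel is at 6.36, up 1.91. Continuing.

Emit:
{"op": "servo_tool", "data": {
  "series": "1 0.008 -0.001 0 0 0 0; 1 0.0155 -0.004 0 0 0 0; 1 0.0225 -0.008 0 0 0 0; 1 0.0285 -0.013 0 0 0 0; 1 0.034 -0.019 0 0 0 0; 1 0.038 -0.026 0 0 0 0; 1 0.0405 -0.0335 0 0 0 0; 1 0.042 -0.041 0 0 0 0; 1 0.0425 -0.049 0 0 0 0; 1 0.0425 -0.057 0 0 0 0; 1 0.0425 -0.065 0 0 0 0; 1 0.042 -0.073 0 0 0 0"
}}

```text
time_s: 9.02
eef_pos: [0.5964, -0.0146, 0.2082]
eef_rot: [-0.0, 1.0, -0.0, 0.002]
wrist_force: [3.3, -0.7, -2.8]
opening: -0.0
grasp_force: 1.8
```

```bash
python3 -c "from h import *;dot()"
```

```text
tcp [ 0.5964 -0.0146  0.2082] F [ 3.3 -0.7 -2.8] t 9.0167
top 12 r 0.0307 ang mod 2pi 1.868
scene 12 r 0.0311 ang mod 2pi 1.902
```

Emit:
{"op": "servo_tool", "data": {
  "series": "1 -0.0015 -0.008 0 0 0 0; 1 -0.0045 -0.0155 0 0 0 0; 1 -0.0085 -0.0225 0 0 0 0; 1 -0.014 -0.0285 0 0 0 0; 1 -0.02 -0.033 0 0 0 0; 1 -0.027 -0.037 0 0 0 0; 1 -0.0345 -0.0395 0 0 0 0; 1 -0.0425 -0.0405 0 0 0 0; 1 -0.0505 -0.041 0 0 0 0; 1 -0.0585 -0.041 0 0 0 0; 1 -0.0665 -0.041 0 0 0 0; 1 -0.0745 -0.04 0 0 0 0"
}}

```text
time_s: 10.12
eef_pos: [0.5186, 0.0266, 0.2077]
eef_rot: [-0.002, 1.0, 0.0, -0.001]
wrist_force: [0.5, 3.4, 1.1]
opening: -0.0
grasp_force: 1.6
```

```bash
python3 -c "from h import *;dot()"
```

```text
tcp [0.5186 0.0266 0.2077] F [0.5 3.4 1.1] t 10.1167
scene 13 r 0.0321 ang mod 2pi -2.494
```

The wheel is at about 10.07. One more full call, then a short finish.

Emit:
{"op": "servo_tool", "data": {
  "series": "1 -0.008 0.002 0 0 0 0; 1 -0.015 0.005 0 0 0 0; 1 -0.0215 0.0095 0 0 0 0; 1 -0.0275 0.015 0 0 0 0; 1 -0.032 0.0215 0 0 0 0; 1 -0.0355 0.029 0 0 0 0; 1 -0.0375 0.0365 0 0 0 0; 1 -0.038 0.0445 0 0 0 0; 1 -0.038 0.0525 0 0 0 0; 1 -0.038 0.0605 0 0 0 0; 1 -0.038 0.0685 0 0 0 0; 1 -0.0375 0.0765 0 0 0 0"
}}

```text
time_s: 11.22
eef_pos: [0.4822, -0.0533, 0.2077]
eef_rot: [0.0, 1.0, -0.0, -0.001]
wrist_force: [-0.8, -0.5, 1.0]
opening: -0.001
grasp_force: 0.6
```

```bash
python3 -c "
from path import *
dot(); calls((.4826,-.0522),.006,1)"
```

```text
tcp [ 0.4822 -0.0533  0.2077] F [-0.8 -0.5  1. ] t 11.2167
scene 13 r 0.0311 ang mod 2pi -0.968
end cmd [ 0.5366 -0.0887]
1 0.0015 0.006 0 0 0 0; 1 0.004 0.0115 0 0 0 0; 1 0.007 0.0165 0 0 0 0; 1 0.0105 0.0215 0 0 0 0; 1 0.015 0.0255 0 0 0 0; 1 0.0195 0.029 0 0 0 0; 1 0.025 0.032 0 0 0 0; 1 0.0305 0.0345 0 0 0 0; 1 0.036 0.036 0 0 0 0; 1 0.042 0.0365 0 0 0 0; 1 0.048 0.0365 0 0 0 0; 1 0.054 0.0365 0 0 0 0
```

The wheel is at about 11.59, so 0.98 rad (48 mm) is left. That is eight rows of 6 mm.

Emit:
{"op": "servo_tool", "data": {
  "series": "1 0.0015 0.006 0 0 0 0; 1 0.004 0.0115 0 0 0 0; 1 0.007 0.0165 0 0 0 0; 1 0.0105 0.0215 0 0 0 0; 1 0.015 0.0255 0 0 0 0; 1 0.0195 0.029 0 0 0 0; 1 0.025 0.032 0 0 0 0; 1 0.0305 0.0345 0 0 0 0; 1 0.0305 0.0345 0 0 0 0"
}}

```text
time_s: 12.07
eef_pos: [0.5144, -0.0877, 0.2079]
eef_rot: [0.0, 1.0, -0.001, 0.001]
wrist_force: [1.0, -3.2, 0.8]
opening: 0.0
grasp_force: 1.1
```

```bash
python3 -c "from h import *;dot()"
```

```text
tcp [ 0.5144 -0.0877  0.2079] F [ 1.  -3.2  0.8] t 12.0667
top 14 r 0.0317 ang mod 2pi -0.126
scene 11 r 0.0307 ang mod 2pi -0.117
```

Emit:
{"op": "servo_tool", "data": {
  "series": "1 0.003 0.001 0 0 0 0; 1 0.006 0.0015 0 0 0 0; 1 0.006 0.0015 0 0 0 0; 1 0.005 0.006 0 0 0 0; 1 0.003 0.014 0 0 0 0; 1 0 0.030 0 0 0 0; 1 0 0.050 0 0 0 0; 1 0 0.060 -0.02 0 0 0; 1 0 0.060 -0.04 0 0 0; 1 0 0.060 -0.05 0 0 0; 1 0 0.060 -0.05 0 0 0; 1 0 0.060 -0.05 0 0 0"
}}

```text
time_s: 13.17
eef_pos: [0.5133, -0.1466, 0.2579]
eef_rot: [0.0, 1.0, -0.0, 0.001]
wrist_force: [-0.4, -0.9, -0.8]
opening: 0.005
grasp_force: 0.0
```

```bash
python3 - <<'E'
from h import *
dot(); c=cam('top'); save(c,'end.png')
E
```

```text
tcp [ 0.5133 -0.1466  0.2579] F [-0.4 -0.9 -0.8] t 13.1667
top 13 r 0.0316 ang mod 2pi -0.01
scene 13 r 0.0311 ang mod 2pi 0.013
```

View pics/end.png

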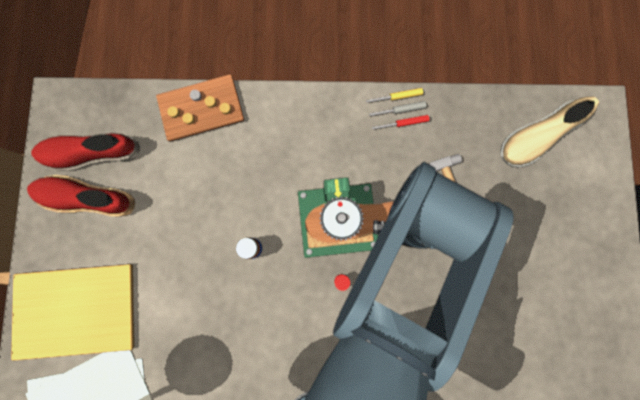

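The dot at (340,204) stands at the pointer, the jar (247,248) and spool (342,283) have not moved, and the tool is clear. Each call was tracked, so the count is two full turns past the first meeting.

```bash
python3 -c "from bench import ctrl;print(ctrl.hand_in())"
```

```text
the job is handed in; nothing more can be done
None
```

I loosened the press and handed the job in: the red dot is back at the yellow pointer two full turns after first meeting it (about 12.57 rad), at 13 s on the robot's clock; the fingertip is clear, and in the final picture the jar, spool and visible part of the hammer stand where they began.

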